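# Start the screw of the bench press by its crank and hold it there

### The job

The screw of the blue bench press sits on its nut with the thread not yet started: take the red handle out of the wooden rack and stand it upright, all the way down, in the square socket of the crank. With that handle turn the screw backward (anticlockwise from above) until the thread drops, then forward (clockwise) one full turn from the drop, so that the screw is started. Finish while still gripping the handle upright in its socket with the crank still there, and leave the other tools, the paint jar and the brush alone.

Things in the scene. Friction and masses are not known exactly. Their poses are not given: they have to be found in the camera images.
- press: Portal press with blue base and bridge, fixed to the bench. Origin: centre of the underside of its 140 x 180 mm (x, y) base plate, on the vertical axis of the screw. In its bridge sits a captive brass nut plate, top 128 mm above the bench. An orange stripe on nut and base, on the press's -x side, marks where the thread starts.
- screw (a joint): Turn of screw and crank, rad, -2.5 to 8.5, growing forward (clockwise from above). At 0 the crank points along the press's -x, over the orange stripe; starts 0.9 to 2.5. Turned backward the screw rises 8 mm a turn, then drops 8 mm at about -0.3 (by -0.45), then rises again; forward from there it screws down 8 mm a turn, one turn ending at about 6. Stays where left; needs 2 to 6 N at the handle.
- screw_lift (a joint): Height of screw and crank, m, up positive: 0.0045 to 0.007 at the start, almost 0.008 just before the drop, 0 after it, about -0.008 one turn forward from there. It falls by its own weight (0.65 kg) and can be neither lifted out nor pushed through the thread.
- socket (a point): Centre of the socket's mouth: top of the aluminium 36 mm cube on the end of the dark steel crank arm, 55 mm from the screw's axis, 204 mm above the bench plus screw_lift. Hole vertical, 15.5 mm wide, chamfered, 32 mm deep. The handle turns freely in it, so the gripper need not turn with the crank. The hub is lower than the mouth.
- handle: Loose crank handle, 120 g, the only red one: steel shank 14 mm across, 30 mm long, tapered tip; above its shoulder a round red grip 24 mm across, 75 mm long. Origin: shank's tip; z up along the handle. Stands in one of the rack's holes, tip 10 mm above the bench. In the socket the shoulder rests on the mouth, the origin 30 mm below it.
- rack: Fixed wooden block 64 x 190 x 40 mm (its x, y, z); origin at the centre of its underside. Three holes 32 mm deep in a row along its y at -62, 0 and 62 mm.
- awl: Bystander: tool with a wooden bulb grip up to 32 mm across, standing in the rack, top 102 mm above the bench.
- roller: Bystander: tool with a black grip and 36 mm wide head, standing in the rack, 106 mm above the bench.
- paint: Bystander: loose paint jar, 52 mm across, 85 mm tall, blue label; origin under its centre.
- brush: Bystander: loose brush with a wooden handle, 170 mm long, lying flat along its x.
Things that resemble listed ones, but are neither listed nor needed, are in the scene too. What is shaped like the handle but green or purple is not meant.

How it is judged:
On the way, in this order (a step that is already met when the one before it is completed fails the run):
1. the red handle stands upright in the crank's socket, all the way down (within 4 mm), before the crank has been turned back to the orange stripe (horizontal distance between handle and socket below 0.005 m and z of handle in the frame of socket below -0.026 m and angle between handle's own z axis and vertical below 0.12 rad and value of joint screw above 0.3 rad), for 0.2 s.
2. turned backward with the handle, the screw has dropped into its thread (value of joint screw between -1.5 and 0.3 rad and value of joint screw_lift between -0.0025 and 0.003 m and horizontal distance between handle and socket below 0.012 m and z of handle in the frame of socket below -0.012 m and angle between handle's own z axis and vertical below 0.2 rad and contact force between the fingers and handle above 2 N), for 0.1 s.
3. turned one turn forward from there (value of joint screw between 5.3 and 6.9 rad and value of joint screw_lift between -0.0105 and -0.0055 m), for 0.2 s.
At the end, for the whole second after the job is handed in: The screw rests one turn forward of the drop (6.1 rad, within 0.8 rad = 45 degrees) and so 8 mm (within 2.5 mm) below its height at the drop, the handle stands upright (within 0.2 rad) and at least 12 mm deep in the socket, and the fingers still grip the handle with more than 2 N; nothing turns (all of step 3 and velocity of joint screw between -0.1 and 0.1 rad/s and horizontal distance between handle and socket below 0.012 m and z of handle in the frame of socket below -0.012 m and angle between handle's own z axis and vertical below 0.2 rad and contact force between the fingers and handle above 2 N); the arm keeps its last pose, push and grip.
It fails at once if another rack tool, the paint jar or the brush is moved by more than 20 mm or tipped (distance of any of awl, roller, paint, brush from where it was at the start of the episode above 0.02 m or angle between any of awl, roller, paint's own z axis and vertical above 0.35 rad).
It fails at once if the screw is turned far past one turn (beyond 1.25 turns) (value of joint screw above 7.9 rad).
It also fails if it takes over 64 s, if anything falls off the work surface, if the arm or the gripper's body presses on something with over 40 N, if the wrist force passes 120 N, or if a joint passes its speed limit or range.

### The arm

A 7-joint arm with a two-finger parallel gripper is mounted at the origin on the work surface. World frame = base frame: x ahead of the robot, y to its left, z up, the work surface at z = 0. Lengths are in m, angles in rad, forces in N, time in s.
With the tool pointing down it reaches from about 0.35 to 0.9 m from the base axis. Payload 8.1 kg.
Tool frame: the origin (TCP) lies on the centre line of the jaws, within the pads' length; the fingertips stand 17 mm ahead of it and the grasp point (between the pads) lies 2 mm behind it (nose_length is the distance from the TCP to the fingertips, in m); z points along the fingers, y is the line along which they close (so a half turn about z gives the same grasp; the last joint's range is limited). The gripper opens to 92 mm and grips with 3 to 60 N. Pads are 19 mm wide; open, the fingers measure 130 mm over their backs; the gripper's body (75 mm by 190 mm) begins 47 mm behind the grasp point.
Start: joints at [-1.205, 0.434, 0.025, 1.573, -0.012, 1.134, -0.075], TCP at [0.282, 0.558, 0.215] pointing down, gripper open.
Joint ranges: [-2.62, 2.62], [-0.44, 2.09], [-1.27, 1.32], [0.08, 2.57], [-1.32, 4.46], [0.12, 2], [-2.74, 2.74]. Speed limits (rad/s): [2.22, 2.22, 3.01, 3.01, 3.14, 3.14, 3.14].

### API

Orientations are given as a unit quaternion [x, y, z, w].
In Python, from station import move_pose, move_linear, move_j, ungrasp, close_gripper, sleep, solve_ik, observe, camera, camera_params, IKError, job_done, nose_length gives the robot as it stands. Calls block until the motion is done:
- move_pose(position, orientation): joint-space move of the TCP to a pose.
- move_linear(position, velocity=0.15, attitude=None, f_stop=None): straight line of the TCP; attitude=None keeps the orientation; velocity is the mean speed in m/s. With f_stop (N) it stops when the force on the tool has changed by that much, and returns True; else False.
- move_j(angles): joint-space move.
- ungrasp() and close_gripper(): open the fingers fully, or close them until they stop; the grip force is fixed at half the most.
- sleep(seconds).
- solve_ik(position, orientation): joint angles nearest the present ones, or None.
- observe(): the state.
- camera(name): name is "side" or "top" or "wrist"; returns the picture (420x560x3 uint8, blue, green, red); there is no depth.
- camera_params(name): a dict with "vertical_fov" (degrees; the focal length in pixels is half the picture's height over the tangent of half this angle, whatever the lens; pixels are square), "cx", "cy" (the principal point, pixels), "R" (3x3) and "t" (3): a world point X has camera coordinates R X + t; the wrist camera has in their place "mount" (4x4, takes a point from camera to tool coordinates, whose origin is the TCP and whose axes are the flange's). Camera axes: x right, y down, z forward; pixel columns grow to the right and rows downward; lengths in m; the calibration is good to about 2 mm. A picture is of the moment at which its call begins: read the wrist's pose just before it. camera_params takes no time and is no camera call.
A pose or a line that the arm cannot do raises IKError and nothing moves.
- job_done(): hands the job in; it is judged then, once.
The state is a dict: "clock": time; "joint_pos": joint angles; "joint_velocities": joint speeds; "joint_torque": joint torques, N m; "eef_pos": TCP position; "orientation": TCP orientation; "ft_force": force on the tool from outside, world axes, zero at the start; "ft_torque": the same for the moment, N m; "gripper_width": opening from 0.0 (shut) to 1.0 (fully open); "finger_force": force on a finger pad.
Only numpy, scipy, OpenCV 4.12 (cv2) and the standard library are available. Lean on these libraries where they do the work, as an engineer would, in place of code of your own. Each camera call takes 0.05 s, during which the arm holds its last target. There are 200 camera calls.

## Working session

There is one attempt and no reset: what is moved stays moved. The work goes in short steps, each a Python script; the robot and the scene stay as the last script left them, time stands still between calls to the robot, and variables do not carry over. Pictures are saved under pics/ and viewed, at most 10 in all, crops included, and the job is handed in when it is done.

```bash
ls; mkdir -p pics
python3 - <<'E'
from station import *
import cv2,numpy as np
for n in("top","side"):
    cv2.imwrite(f"pics/{n}0.png",camera(n)); p=camera_params(n); print(n,p)
print(camera_params("wrist")); o=observe(); print(o, nose_length)
E
```

```text
pics
top {'vertical_fov': 50.983794917019345, 'cx': 284.0633731252743, 'cy': 212.271858846664, 'R': array([[-0.01128007, -0.9994275 , -0.03189711],
       [-0.99392877,  0.01469804, -0.10903931],
       [ 0.10944571,  0.03047349, -0.99352554]]), 't': array([0.0092084 , 0.55803682, 0.9874593 ])}
side {'vertical_fov': 53.5923335734699, 'cx': 283.46983301428395, 'cy': 210.34381442657684, 'R': array([[-9.66414240e-01, -2.56989295e-01, -1.37840222e-04],
       [-1.99261023e-01,  7.49664230e-01, -6.31109014e-01],
       [ 1.62291594e-01, -6.09885271e-01, -7.75694137e-01]]), 't': array([0.51849152, 0.21567231, 0.89518548])}
{'vertical_fov': 60.04196351138273, 'cx': 280.68529574175557, 'cy': 204.81192011190433, 'mount': array([[-1.02103638e-03, -9.55794157e-01, -2.94034839e-01,
         7.98360212e-02],
       [ 9.99999311e-01, -1.14601714e-03,  2.52761934e-04,
         2.77857435e-04],
       [-5.78557347e-04, -2.94034378e-01,  9.55794669e-01,
        -1.69415374e-01],
       [ 0.00000000e+00,  0.00000000e+00,  0.00000000e+00,
         1.00000000e+00]])}
{'clock': 0.1, 'joint_pos': array([-1.20459168,  0.43516268,  0.02496972,  1.57400814, -0.0116045 ,
        1.13398115, -0.07509428]), 'joint_velocities': array([-0.00107995, -0.00050479, -0.00128376, -0.00385609,  0.00016894,
       -0.00139911, -0.00049339]), 'joint_torque': array([ 3.50298746e-03, -6.69122672e+01,  9.88301039e-01, -3.15148187e+01,
       -6.04128465e-02,  3.73964931e-02,  9.28638201e-05]), 'eef_pos': array([0.2822196 , 0.55712453, 0.2143168 ]), 'orientation': array([ 2.32291842e-01,  9.72645876e-01, -6.99514119e-04, -1.03603142e-04]), 'ft_force': array([ 0.41370886, -0.64948122,  0.17608025]), 'ft_torque': array([ 0.0029107 , -0.02267477,  0.0216321 ]), 'finger_force': 0.0, 'gripper_width': 0.9988839070594648} 0.017
```

View pics/top0.png

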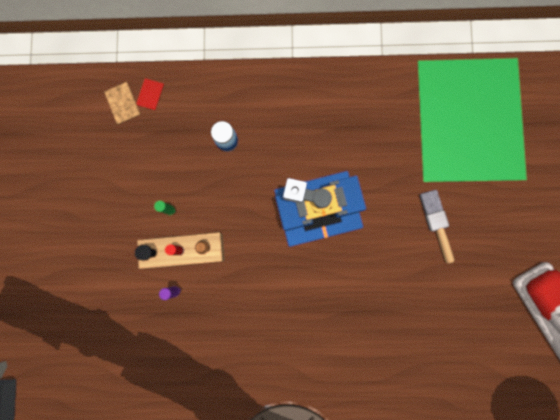

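View pics/side0.png

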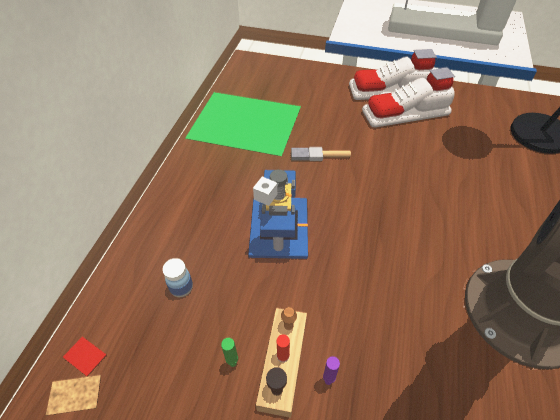

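The top view shows the red handle at about (172,250), in the middle hole between the black roller (144,252) and the awl (202,247). The crank's cube is at (295,188), the hub at about (322,199) and the orange stripe at (324,231). In the side view the handle is at (283,347) and the cube at (265,190). Next I cast rays for rough positions, then look with the wrist camera.

```bash
cat > h.py <<'E'
from station import *
import cv2,numpy as np
from scipy.spatial.transform import Rotation as Ro
def cam(n,save=None):
    o=observe(); im=camera(n); p=camera_params(n)
    f=im.shape[0]/2/np.tan(np.radians(p["vertical_fov"])/2); K=(f,p["cx"],p["cy"])
    if n=="wrist":
        T=np.eye(4);T[:3,:3]=Ro.from_quat(o["orientation"]).as_matrix();T[:3,3]=o["eef_pos"]
        M=T@np.array(p["mount"]); R=M[:3,:3].T; t=-R@M[:3,3]
    else: R,t=np.array(p["R"]),np.array(p["t"])
    if save: cv2.imwrite(f"pics/{save}.png",im)
    return im,(K,R,t)
def ray(c,uv):
    (f,cx,cy),R,t=c; d=R.T@np.array([(uv[0]-cx)/f,(uv[1]-cy)/f,1]); return -R.T@t,d/np.linalg.norm(d)
def plane(c,uv,z):
    o,d=ray(c,uv); return o+d*(z-o[2])/d[2]
def tri(rs):
    A=sum(np.eye(3)-np.outer(d,d) for o,d in rs); b=sum((np.eye(3)-np.outer(d,d))@o for o,d in rs); return np.linalg.solve(A,b)
def proj(c,X):
    (f,cx,cy),R,t=c; x=R@np.array(X)+t; return np.array([f*x[0]/x[2]+cx,f*x[1]/x[2]+cy])
def down(yaw): # tool z down, tool y axis at world angle yaw
    y=np.array([np.cos(yaw),np.sin(yaw),0]);z=np.array([0,0,-1.]);x=np.cross(y,z)
    return Ro.from_matrix(np.c_[x,y,z]).as_quat()
def red(im):
    h=cv2.cvtColor(im,cv2.COLOR_BGR2HSV); return (((h[...,0]<6)|(h[...,0]>174))&(h[...,1]>180)&(h[...,2]>90)).astype(np.uint8)
E
python3 - <<'E'
from h import *
t,ct=cam("top"); s,cs=cam("side")
for n,im,b in(("top",t,(155,190,235,265)),("side",s,(270,300,330,370))):
    m=red(im)[b[2]:b[3],b[0]:b[1]]; v,u=np.nonzero(m); print(n,len(u),u.mean()+b[0],v.mean()+b[2],u.min()+b[0],u.max()+b[0],v.min()+b[2],v.max()+b[2])
P=lambda uv,z:np.round(plane(ct,uv,z),4)
print("handle",P((171,250),.115),"cube",P((295,189),.21),"hub",P((322,199),.19),"stripe",P((324,231),0.02),P((324,231),.128))
print("rack ends",P((138,254),.04),P((221,248),.04),"green",P((160,206),.1),"purple",P((165,294),.1),"paint",P((223,133),.085))
print("cube tri",tri([ray(ct,(295,189)),ray(cs,(264,187))]))
q=P((171,250),.115)
for yaw in np.arange(0,3.2,.4):
    a=solve_ik([q[0],q[1],.25],down(yaw)); b=solve_ik([.45,0,.25],down(yaw)); print(round(yaw,1),None if a is None else np.round(a,2),None if b is None else np.round(b,2))
c=np.hstack([cv2.resize(t[165:255,255:380],None,fx=3.2,fy=3.2,interpolation=2),cv2.resize(s[160:250,235:335],None,fx=3.2,fy=3.2,interpolation=2)])
cv2.imwrite("pics/c1.png",c)
E
```

```text
top 127 173.01574803149606 249.53543307086613 165 181 245 254
side 204 282.6078431372549 345.04411764705884 277 288 335 359
handle [0.472  0.2396 0.115 ] cube [ 0.5828 -0.025   0.21  ] hub [ 0.5655 -0.0772  0.19  ] stripe [ 0.5142 -0.0899  0.02  ] [ 0.5071 -0.0835  0.128 ]
rack ends [0.4659 0.3375 0.04  ] [0.4772 0.1464 0.04  ] green [0.5682 0.2698 0.1   ] purple [0.3792 0.2553 0.1   ] paint [0.7329 0.1352 0.085 ]
cube tri [ 0.58405058 -0.02492915  0.20308644]
0.0 [-0.88  0.25  0.38  1.78 -0.1   1.13 -0.46] [-0.67  0.11  0.62  1.96 -0.07  1.1  -0.02]
0.4 [-0.81  0.25  0.3   1.77 -0.08  1.13 -0.08] [-0.63  0.11  0.57  1.96 -0.06  1.1   0.37]
0.8 [-0.74  0.25  0.22  1.77 -0.06  1.13  0.29] [-0.59  0.1   0.53  1.96 -0.06  1.1   0.76]
1.2 [-0.68  0.25  0.13  1.76 -0.04  1.13  0.67] [-0.55  0.1   0.48  1.95 -0.05  1.1   1.15]
1.6 [-0.62  0.25  0.06  1.76 -0.02  1.13  1.05] [-0.51  0.1   0.43  1.95 -0.05  1.1   1.55]
2.0 [-0.56  0.25 -0.01  1.75  0.    1.14  1.43] [-0.43  0.11  0.35  1.95 -0.04  1.1   1.93]
2.4 [-0.5   0.26 -0.09  1.75  0.02  1.14  1.8 ] [-0.37  0.11  0.28  1.94 -0.03  1.1   2.32]
2.8 [-0.44  0.26 -0.16  1.74  0.05  1.14  2.18] [-0.32  0.11  0.22  1.94 -0.03  1.1   2.71]
```

View pics/c1.png

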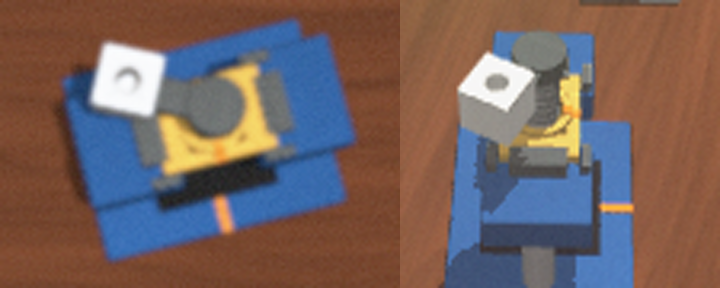

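The crop shows the cube hole at about (294.7,190) and the hub at (322,198) in full-picture pixels, with the stripe at (324,213) on the nut and (325,232) on the base. I'll view the socket and then the handle with the wrist camera from the same relative pose, so the calibration error cancels.

Run:
```python
from h import *
Q=down(.06)
move_pose([.472,.2396,.225],Q); sleep(.3); w1,c1=cam("wrist"); print(observe()["eef_pos"])
move_pose([.472,.2396,.32],Q)
move_pose([.583,-.025,.316],Q); sleep(.3); w2,c2=cam("wrist"); o=observe();print(o["eef_pos"],o["clock"])
print("pred px",proj(c1,[.472,.2396,.115]),proj(c2,[.583,-.025,.21]))
np.savez("w.npz",w1=w1,w2=w2,k1=c1[0],R1=c1[1],t1=c1[2],R2=c2[1],t2=c2[2])
cv2.imwrite("pics/w1.png",w1);cv2.imwrite("pics/w2.png",w2)
```

```text
[0.4718177 0.2401077 0.2248882]
[ 0.58295965 -0.02422821  0.31605499] 3.8583
pred px [280.92625998 198.78776528] [280.54448524 200.63832926]
```

View pics/w1.png

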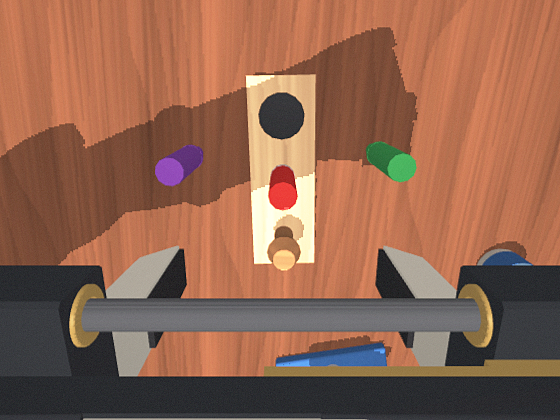

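View pics/w2.png

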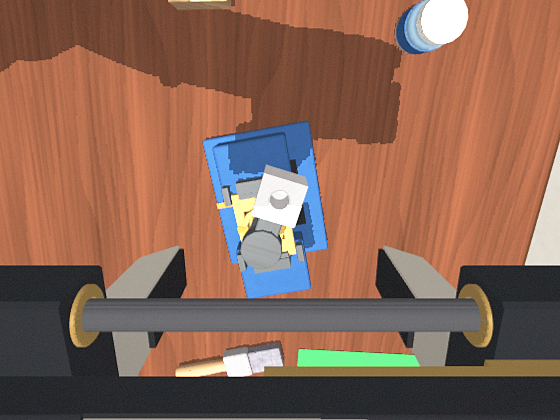

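The wrist pictures show the handle's top disc at about (283,195), with the roller above it, the awl below, and green and purple well to either side. The socket mouth is at about (280,199) and the hub top at about (262,247). Both are close to the predictions, so I'll refine them to subpixel.

Run:
```python
from h import *
d=np.load("w.npz"); w1,w2=d["w1"],d["w2"]; c1=(d["k1"],d["R1"],d["t1"]); c2=(d["k1"],d["R2"],d["t2"])
print(w1[160:212:4,283],w2[199,250:312:4].tolist(),w2[160:240:4,280].tolist())
h=cv2.cvtColor(w1,cv2.COLOR_BGR2HSV); m=(red(w1)&(w1[...,2]>215)).astype(np.uint8); m[:,:250]=0;m[:,320:]=0
cs=max(cv2.findContours(m,0,1)[0],key=cv2.contourArea); print("disc",cv2.minEnclosingCircle(cs),cv2.fitEllipse(cs))
g=cv2.cvtColor(w2,cv2.COLOR_BGR2HSV); m=((g[...,1]<40)&(g[...,2]>195)).astype(np.uint8); m[:150]=0;m[240:]=0;m[:,:240]=0;m[:,325:]=0
cs=max(cv2.findContours(m,0,1)[0],key=cv2.contourArea); r=cv2.minAreaRect(cs); print("cube",r,cv2.boxPoints(r))
v=np.vstack([cv2.resize(w1[150:225,235:335],None,fx=5,fy=4,interpolation=0),cv2.resize(w2[155:275,235:335],None,fx=5,fy=2.4,interpolation=0)])
v=np.hstack([cv2.resize(w1[155:225,245:315],(400,400),interpolation=0),cv2.resize(w2[160:240,240:320],(400,400),interpolation=0)]); cv2.imwrite("pics/c2.png",v)
```

```text
[[131 177 222]
 [143 163 181]
 [ 39  39 162]
 [ 35  35 159]
 [ 35  37 161]
 [ 39  41 161]
 [ 54  60 238]
 [ 56  61 237]
 [ 58  64 238]
 [ 55  62 238]
 [ 61  65 238]
 [ 55  57 235]
 [ 43  45 232]] [[175, 255, 255], [178, 255, 255], [242, 243, 246], [243, 244, 247], [247, 248, 249], [171, 169, 173], [166, 165, 172], [211, 212, 219], [189, 189, 195], [171, 174, 178], [235, 235, 241], [246, 247, 250], [247, 248, 249], [248, 253, 255], [242, 166, 94], [242, 164, 94]] [[159, 97, 57], [160, 102, 60], [162, 115, 85], [173, 172, 176], [170, 170, 177], [247, 248, 250], [246, 246, 248], [249, 249, 251], [255, 255, 255], [248, 248, 250], [168, 170, 174], [174, 175, 178], [167, 164, 172], [255, 255, 255], [255, 255, 255], [255, 255, 255], [253, 247, 246], [119, 119, 115], [102, 192, 237], [130, 246, 255]]
disc ((282.5, 195.5), 14.089102745056152) ((282.372802734375, 195.38348388671875), (25.9768123626709, 27.403615951538086), 85.95043182373047)
cube ((279.04132080078125, 200.36239624023438), (46.45458221435547, 44.92205810546875), 16.699243545532227) [[250.33948 215.20184]
 [263.24774 172.17432]
 [307.74316 185.52295]
 [294.8349  228.55048]]
```

View pics/c2.png

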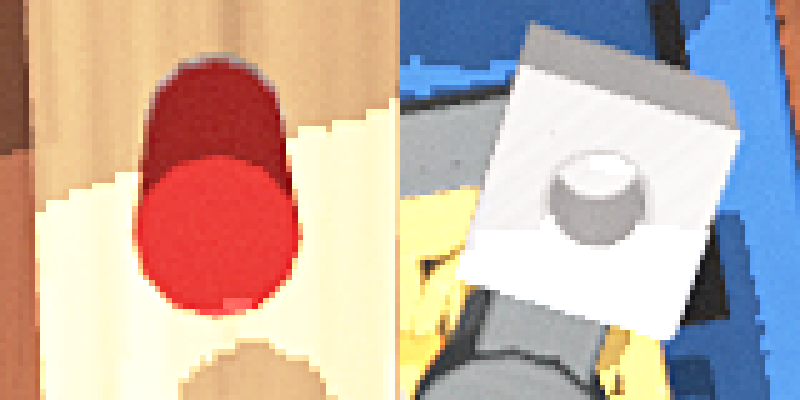

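The crop confirms the disc centre at (282.4,195.4) and the socket mouth at about (279.3,200.0).

Run:
```python
from h import *
d=np.load("w.npz"); w1,w2=d["w1"],d["w2"]; c1=(d["k1"],d["R1"],d["t1"]); c2=(d["k1"],d["R2"],d["t2"])
t,ct=cam("top")
H=plane(c1,(282.4,195.4),.115); S=plane(c2,(279.3,200),.2095); print("H",H,"S",S, "from top S",plane(ct,(294.7,190),.2095))
g=cv2.medianBlur(cv2.cvtColor(w2,cv2.COLOR_BGR2GRAY),3)
cc=cv2.HoughCircles(g[210:285,230:300],3,1,50,param1=100,param2=.5,minRadius=14,maxRadius=26); print("hub circ",cc+np.array([230,210,0]) if cc is not None else None)
hub=cc[0,0,:2]+[230,210] if cc is not None else np.array([262,247.])
X=tri([ray(c2,hub),ray(ct,(322.2,197.8))]); print("hub tri",X,np.linalg.norm(X[:2]-S[:2]))
for z in(.17,.18,.19,.2):
    p=plane(c2,hub,z); print(z,p,np.linalg.norm(p[:2]-S[:2]))
for uv,z in(((323.8,213.4),.128),((325,232),.02)): 
    p=plane(ct,uv,z); e=p[:2]-X[:2]; a0=np.arctan2(e[1],e[0]); e=S[:2]-X[:2]; print("stripe",p,"ang0",a0,"screw",(a0-np.arctan2(e[1],e[0]))%(2*np.pi))
```

```text
H [0.47300274 0.24247752 0.115     ] S [ 0.58199458 -0.02468089  0.2095    ] from top S [ 0.58094787 -0.02437944  0.2095    ]
hub circ [[[258.5        250.5         22.10000038]
  [292.5        212.5         18.79999924]
  [297.5        282.5         25.20000076]]]
hub tri [ 0.56715799 -0.07734193  0.19177596] 0.05471114752937411
0.17 [ 0.5659112  -0.08698169  0.17      ] 0.06434333369280117
0.18 [ 0.56629527 -0.08245391  0.18      ] 0.05986810673386642
0.19 [ 0.56667933 -0.07792613  0.19      ] 0.05540408288376592
0.2 [ 0.5670634  -0.07339835  0.2       ] 0.0509542066917336
stripe [ 0.54379998 -0.08381218  0.128     ] ang0 -2.871364719543168 screw 2.1156434324044007
stripe [ 0.51188524 -0.09213613  0.02      ] ang0 -2.8800648727862277 screw 2.1069432791613414
```

Everything agrees: axis about (0.567,-0.0775), crank radius 55 mm, screw about 2.11. Now the grasp and lift.

Run:
```python
from h import *
Q=down(.06); H=[.4730,.2425]
move_pose([*H,.23],Q)
move_linear([*H,.085],.12,f_stop=8); sleep(.2)
e=observe()["eef_pos"]; print(e)
w,_=cam("wrist","g0")
close_gripper(); sleep(.2); o=observe(); print(o["eef_pos"],o["ft_force"],o["finger_force"],o["gripper_width"],o["clock"])
print(move_linear([*H,.32],.15)); o=observe(); print(o["eef_pos"],o["ft_force"],o["finger_force"],o["gripper_width"])
move_pose([.5820,-.0247,.320],Q); sleep(.3); o=observe(); print(o["eef_pos"],o["ft_force"],o["clock"])
w2,_=cam("wrist"); cv2.imwrite("pics/g1.png",cv2.resize(w2[90:300,140:420],None,fx=2,fy=2))
```

```text
[0.4732737  0.24271894 0.08547521]
[0.47303243 0.24251394 0.08499912] [ 0.87870932 -0.05033362  0.07899699] 29.99998837709427 0.23682925836544347 7.9583
False
[0.47266087 0.24232464 0.31925675] [-0.0093146   0.48043877 -1.32352212] 29.99952256679535 0.23878702129931234
[ 0.58198671 -0.02361308  0.3199914 ] [ 0.02311984 -0.1962057  -1.61640174] 11.0833
```

View pics/g1.png

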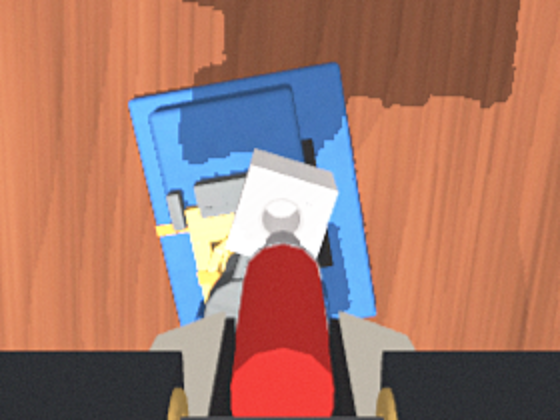

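The handle is held upright. In the crop the hole is at (281,217) and the shank axis at about (283), so roughly 0.6 mm to trim in -x. Inserting now.

Run:
```python
from h import *
S=np.array([.5813,-.0247])
e=observe()["eef_pos"]
move_linear([*S,.300],.1); sleep(.3); o=observe(); print(o["eef_pos"]); 
b=S+ (S-o["eef_pos"][:2]); move_linear([*b,.295],.05); sleep(.2); print(observe()["eef_pos"])
print(move_linear([*b,.249],.04,f_stop=10)); sleep(.2); o=observe(); print(o["eef_pos"],o["ft_force"],o["clock"])
w2,_=cam("wrist"); cv2.imwrite("pics/g2.png",np.hstack([cv2.resize(w2[110:300,180:380],None,fx=2,fy=2),cv2.resize(cam("side")[0][130:225,215:315],(400,380))]))
```

```text
[ 0.58154164 -0.02476089  0.30043502]
[ 0.58109529 -0.02463528  0.29507379]
True
[ 0.58119165 -0.02469353  0.25417807] [-0.77064748  0.5036031   6.47715445] 13.375
```

View pics/g2.png

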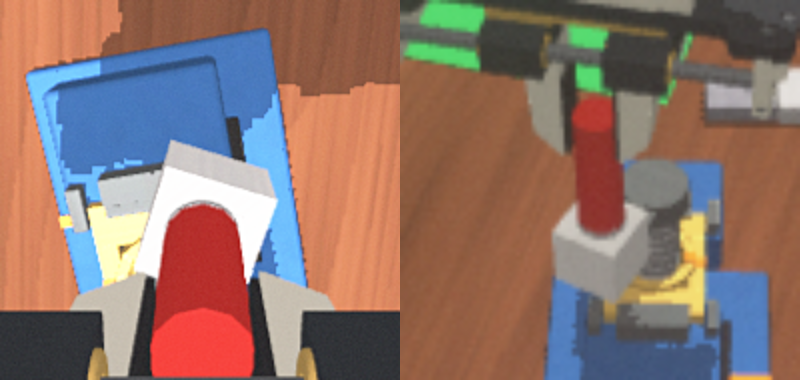

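The handle is seated: TCP 0.2542 against the expected 0.254, and the shoulder is on the mouth. Turning backward with force logging.

```bash
cat >> h.py <<'E'
A0=-2.8757; RAD=.055; P8=.008/2/np.pi
def turn(q0,q1,C,z,step=.22,v=.06,log=True):
    """z: function of q giving TCP height. Adapts C by the steady radial force."""
    C=np.array(C); n=max(1,int(np.ceil(abs(q1-q0)/step)))
    for i,q in enumerate(np.linspace(q0,q1,n+1)[1:]):
        a=A0-q; r=np.array([np.cos(a),np.sin(a)])
        move_linear([*(C+RAD*r),z(q)],v)
        o=observe(); f=o["ft_force"]; tg=np.array([r[1],-r[0]])*np.sign(q1-q0); d=o["eef_pos"][:2]-C; 
        if log and (i%3==0 or i==n-1): print(f"q {q:.2f} act {(A0-np.arctan2(d[1],d[0])+1)%(2*np.pi)-1:.2f} rad {np.linalg.norm(d)*1e3:.1f} z {o['eef_pos'][2]:.4f} Fr {f[:2]@r:.1f} Ft {f[:2]@tg:.1f} Fz {f[2]:.1f} grip {o['finger_force']:.0f} t {o['clock']:.1f}")
        if np.linalg.norm(f[:2])>25 or abs(f[2])>25: print("STOP force",f); return q,False
    return q,True
E
python3 - <<'E'
from h import *
S=np.array([.5812,-.0247]); a=1.306; C=S-RAD*np.array([np.cos(a),np.sin(a)]); q0=(A0-a)%(2*np.pi); print(C,q0)
z=lambda q:.2493+.008-(q+.3)*P8
print(turn(q0,.9,C,z))
E
```

```text
[ 0.5668058  -0.07778302] 2.101485307179586
q 1.90 act 1.89 rad 55.0 z 0.2545 Fr -1.5 Ft 0.6 Fz 1.7 grip 30 t 13.8
q 1.30 act 1.29 rad 55.0 z 0.2553 Fr -2.4 Ft 0.4 Fz 2.1 grip 30 t 14.8
q 0.90 act 0.90 rad 54.9 z 0.2558 Fr -3.4 Ft 0.5 Fz 1.9 grip 30 t 15.5
(np.float64(0.9), True)
```

Run:
```python
from h import *
w2,_=cam("wrist"); cv2.imwrite("pics/g3.png",np.hstack([cv2.resize(w2[110:300,180:380],None,fx=2,fy=2),cv2.resize(cam("side")[0][130:225,215:315],(400,380))]))
```

```text
(no output)
```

View pics/g3.png

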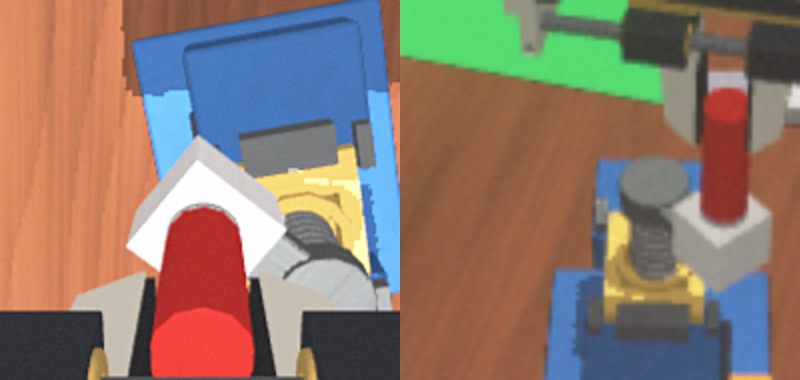

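The crank follows the handle, which is still fully seated. I'll continue past the drop, then press down gently to reseat it and confirm.

Run:
```python
from h import *
C=[.5668058,-.07778302]
z=lambda q:.2493+.008-(q+.3)*P8
print(turn(.9,-.55,C,z)); sleep(.3)
e=observe(); print(e["eef_pos"],e["ft_force"])
print(move_linear([*e["eef_pos"][:2],.2460],.03,f_stop=7)); sleep(.3); o=observe(); print(o["eef_pos"],o["ft_force"],o["clock"])
```

```text
q 0.69 act 0.69 rad 54.9 z 0.2561 Fr -3.5 Ft 0.2 Fz 3.6 grip 30 t 15.9
q 0.07 act 0.08 rad 54.8 z 0.2568 Fr -5.0 Ft -1.2 Fz 2.8 grip 30 t 16.9
q -0.55 act -0.55 rad 55.4 z 0.2573 Fr 0.3 Ft -2.0 Fz -2.0 grip 30 t 18.0
(np.float64(-0.55), True)
[ 0.52899937 -0.11783565  0.25761761] [-0.14927401 -0.04852196 -1.52139969]
True
[ 0.52944295 -0.11766583  0.24942753] [-0.28237463  0.97297056  5.20658636] 18.9
```

The screw dropped: the handle went down 8 mm to 0.2494. Now forward one full turn.

Run:
```python
from h import *
C=[.5672,-.0777]
z=lambda q:.2493-(q+.3)*P8
print(turn(-.55,6.1,C,z)); sleep(.4); o=observe(); print(o["eef_pos"],o["ft_force"],np.abs(o["joint_velocities"]).max(),o["clock"])
w2,_=cam("wrist"); cv2.imwrite("pics/g4.png",np.hstack([cv2.resize(w2[110:300,180:380],None,fx=2,fy=2),cv2.resize(cam("side")[0][130:225,215:315],(400,380))]))
```

```text
q -0.34 act -0.32 rad 54.7 z 0.2493 Fr -0.5 Ft -0.1 Fz 0.7 grip 30 t 19.2
q 0.31 act 0.31 rad 54.8 z 0.2486 Fr -3.5 Ft 0.1 Fz -0.1 grip 30 t 20.3
q 0.95 act 0.96 rad 55.1 z 0.2477 Fr -2.3 Ft 0.0 Fz 1.5 grip 30 t 21.3
q 1.60 act 1.61 rad 55.0 z 0.2468 Fr -1.7 Ft 0.3 Fz 2.5 grip 30 t 22.4
q 2.24 act 2.25 rad 55.2 z 0.2460 Fr 0.4 Ft 1.6 Fz 1.8 grip 30 t 23.4
q 2.88 act 2.89 rad 55.2 z 0.2452 Fr 1.1 Ft 0.5 Fz 0.6 grip 30 t 24.5
q 3.53 act 3.53 rad 55.2 z 0.2444 Fr 1.8 Ft -0.8 Fz 1.1 grip 30 t 25.5
q 4.17 act 4.18 rad 54.8 z 0.2435 Fr 0.4 Ft 0.7 Fz 2.4 grip 30 t 26.6
q 4.81 act 4.83 rad 54.9 z 0.2427 Fr 0.3 Ft 1.1 Fz 1.0 grip 30 t 27.6
q 5.46 act -0.81 rad 55.0 z 0.2419 Fr -0.3 Ft 0.3 Fz -0.6 grip 30 t 28.7
q 6.10 act -0.17 rad 55.0 z 0.2411 Fr -1.7 Ft -0.0 Fz -1.2 grip 30 t 29.7
(np.float64(6.1), True)
[ 0.51754404 -0.10162435  0.24112107] [-0.2674748   0.89523526 -0.65293309] 0.001065467246555343 30.1333
```

View pics/g4.png

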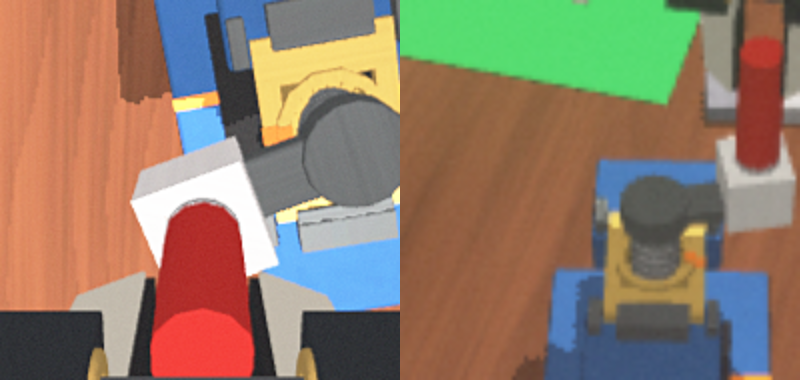

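The crank has come round to just short of the stripe (about 6.1 rad), and the handle is upright, seated and gripped. Handing in.

```bash
python3 -c "
from station import *
print(job_done())"
```

```text
the job is handed in; nothing more can be done
None
```

The job is handed in and no verdict came back: the red handle stands seated in the crank's socket, the screw dropped when turned back, and it was then turned one turn forward to about 6.1 rad, with the handle still gripped upright at about 30 s on the clock.

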